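# Stir the bead sample and hold the viewer's shutter half open

## Robot

A 6-joint arm with a two-finger parallel gripper is mounted at the origin on a cart in front of the work surface, level with it; the furniture and walls round the work are solid. World frame = base frame: x ahead of the robot, y to its left, z up, the work surface at z = 0. Lengths are in m, angles in rad, forces in N, time in s.
With the tool pointing down it reaches from about 0.15 to 0.775 m from the base axis. Payload 6.1 kg.
Tool frame: the origin (TCP) lies at the very end of the fingers, on their centre line; the grasp point (between the pads) lies env.grip_depth behind it (env.grip_depth is the distance from the TCP to the grasp point, in m); z points along the fingers, y is the line along which they close (so a half turn about z gives the same grasp; the last joint's range is limited). The gripper opens to 85 mm and grips with 20 to 120 N. Pads are 22 mm wide; open, the fingers measure 114 mm over their backs; the gripper's body (76 mm by 85 mm) begins 54 mm behind the grasp point. The pads swing forward as they close: fully open they stand 13 mm farther back than shut.
Start: joints at [1.313, 0.126, -0.04, 1.405, 0, 1.571], TCP at [0.134, 0.508, 0.231] pointing down, gripper open.
Joint ranges: [-2.72, 2.72], [-0.95, 1.95], [-1.27, 1.35], [-1.78, 2.02], [-1.46, 1.47], [-3.14, 3.14]. Speed limits (rad/s): [2.39, 2.39, 3.01, 3.14, 3.14, 3.14].

## Interface

Orientations are given as a rotation vector (axis times angle).
In Python, from workcell import sense, vision, env gives the robot as it stands. The module is installed in compiled form; this text tells all that it offers.
- The arm moves only by the shell command python3 -m crank 'ROWS' [FORCE]. ROWS is JSON, a list of rows, each a list of 3 entries, a list of its own where there are three numbers: the opening, from 0 (shut) to 1 (fully open), then the shift along the tool's x, y, z in mm, then the turn, a rotation vector about the tool's x, y, z in degrees. A call has 1 to 5 rows; each row is the pose to reach, as a shift and turn from the pose commanded when the call began, along the tool's axes at that moment; what a row does not reach only later rows make up. A row lasts 1/8 s, in which the tool goes at most 62.5 mm and 10.7 degrees, less where a joint would pass 70% of its speed; a pose out of reach is approached as far as the arm can. A call with a gripper value outside its range is refused whole. The fingers move at their own pace and stop on an object; FORCE is the grip in N (left out, the last holds). Time passes only in rows, so rows that repeat a pose let the fingers close. It gives the time, the measured TCP pose, the force, the opening and the grip force at its end, in the units of the state.
- sense(): the state, without advancing time (a new reading comes with each control period).
- vision.read_camera(name): name is "side" or "top" or "wrist"; returns a dict with "image" (480x640x3 uint8, red, green, blue), "fov_y" (degrees; the focal length in pixels is half the picture's height over the tangent of half this angle, whatever the lens; pixels are square), "cx", "cy" (the principal point, pixels), "R" (3x3) and "t" (3): a world point X has camera coordinates R X + t. Camera axes: x right, y down, z forward; pixel columns grow to the right and rows downward; lengths in m; the calibration is good to about 2 mm. The wrist camera is an equidistant fisheye: a pixel r from the principal point sees the ray r / f radians off the axis. A picture is of the moment at which its call begins. There is no depth.
- env.sign_off(): hands the job in; it is judged then, once.
Trained networks look in the newest picture that a camera, given by its name, has taken for a name from the list of things; names that differ only in an ending like _2 or _b are one class to them, and where a whole thing is asked for, a point or a joint stands for the part that bears it (a point fixed in the world has none). Each returns a list of dicts, best first, with "conf" (0 to 1); they miss things now and then, are a little off and sometimes report something else, mostly with a low value. They report only what shows in the picture. A call takes as long as a camera call.
- vision.recognise(camera, name): "point" ([row, column] as shares, 0 to 1, of the picture: columns of its width, rows of its height, amid what is visible of it).
- vision.regions_of(camera, name): "mask" (480x640 bool, what is visible of it) and "point" ([row, column] as shares, 0 to 1, of the picture: columns of its width, rows of its height, amid what is visible of it).
- vision.spot_point(camera, name): "point" ([row, column] as shares, 0 to 1, of the picture: columns of its width, rows of its height: a listed point, or the origin of a listed thing).
The state is a dict: "t": time; "joint_pos": joint angles; "joint_vel": joint speeds; "tau": joint torques, N m; "tool_pos": TCP position; "tcp_rot": TCP orientation; "wrist_force": force on the tool from outside, world axes, zero at the start; "moment": the same for the moment, N m; "grip_width": finger opening in m; "gripper_force": force on a finger pad.
Only numpy, scipy, OpenCV 4.12 (cv2) and the standard library are available. Lean on these libraries where they do the work, as an engineer would, in place of code of your own. Each camera call takes 0.05 s, during which the arm holds its last target. There are 200 camera calls.

## Task

Take the glass rod from its wooden stand, stir the beads in the beaker with it, three times right round the beaker in wide circles with the rod's end down among the beads, and leave the rod leaning in the beaker. Then slide the viewer's sprung shutter half open by its black tab (tab at the long middle mark) and hold it there: the program finishes while the gripper is still holding the shutter half open. Keep the beads in the beaker, and leave the flask and the stopwatch where they are.

Things in the scene. Friction and masses are not known exactly. Their poses are not given: they have to be found in the camera images.
- viewer: Fixed grey sample viewer: lamp housing 260 mm wide (y), x -45 to +55 mm, top at z 120 mm, on a plate 10 mm thick from x -165 to +60 mm. Origin on the table; +x to its back, +y along its width (the way the shutter opens), z up. Window in its front (-x) face, behind the beaker. Position and yaw (within 0.25 rad) vary.
- shutter (a joint): Travel of the sprung steel shutter in front of the window, m: 0 closed (where its spring holds it), 0.060 fully open against the stop, 0.030 half open. It slides along the viewer's +y; the spring pushes back along -y with 3.3 N when closed, 7.2 N at half and 11 N when fully open, so it shuts at once when let go.
- shutter_tab: Sprung shutter; origin at the centre of its upright black grip tab, 26 (x) x 12 (y) x 50 mm high, axes as the viewer's. The tab stands above the housing's front edge, its foot 3 mm above the top. Closed, its centre is at (-45, +30, +148) mm in the viewer's frame. Three black marks on the housing behind it, 30 mm apart: closed, half (the long mark), fully open.
- beaker (a point): Clear glass beaker fixed in the viewer's dock in front of the window, at (-111, -70) mm in the viewer's frame; it cannot move. Outer radius 45 mm (47 at the lip), inner radius 42, height 108. Origin at the centre of its underside, 10 mm above the table; inner floor flat, 4 mm above the origin; axes as the viewer's.
- rod_stand: Wooden stand, fixed: block 60 x 60 mm, 75 high on a foot 85 x 85 x 8, with an upright hole 12 mm wide from the top down to 10 mm above the table. Origin on the table at its centre. It stands to the right or to the left of the viewer.
- rod: Loose glass stirring rod, 8 mm thick, 200 mm long, about 28 g, standing upright in the stand's hole with its upper 135 mm free (top at 210 mm). Origin at mid length; its own y axis runs along the rod from lower to upper end.
- rod_tip (a point): Lower end of the rod, on its axis (stands 10 mm above the table at the start).
- rod_top (a point): Upper end of the rod, on its axis.
- flask: Bystander: conical flask, 65 mm wide, 105 high, loose, on the other side of the viewer from the rod stand. Origin at the centre of its underside.
- stopwatch: Bystander: flat black stopwatch, 71 x 59 x 17 mm, loose, lying near the front edge. Origin at the centre of its underside.
- bead_0: One of seven loose white ceramic beads, balls of 14 mm diameter, 10 g, lying at the start in one layer on the beaker's floor, huddled within 24 mm of its middle, so that the floor next to the wall is clear. Origin at its centre.
- bead_1: One of seven loose white ceramic beads, balls of 14 mm diameter, 10 g, lying at the start in one layer on the beaker's floor, huddled within 24 mm of its middle, so that the floor next to the wall is clear. Origin at its centre.
- bead_2: One of seven loose white ceramic beads, balls of 14 mm diameter, 10 g, lying at the start in one layer on the beaker's floor, huddled within 24 mm of its middle, so that the floor next to the wall is clear. Origin at its centre.
- bead_3: One of seven loose white ceramic beads, balls of 14 mm diameter, 10 g, lying at the start in one layer on the beaker's floor, huddled within 24 mm of its middle, so that the floor next to the wall is clear. Origin at its centre.
- bead_4: One of seven loose white ceramic beads, balls of 14 mm diameter, 10 g, lying at the start in one layer on the beaker's floor, huddled within 24 mm of its middle, so that the floor next to the wall is clear. Origin at its centre.
- bead_5: One of seven loose white ceramic beads, balls of 14 mm diameter, 10 g, lying at the start in one layer on the beaker's floor, huddled within 24 mm of its middle, so that the floor next to the wall is clear. Origin at its centre.
- bead_6: One of seven loose white ceramic beads, balls of 14 mm diameter, 10 g, lying at the start in one layer on the beaker's floor, huddled within 24 mm of its middle, so that the floor next to the wall is clear. Origin at its centre.

How it is judged:
On the way, in this order (a step that is already met when the one before it is completed fails the run):
1. the held rod's end is down among the beads, on the beaker's side away from the window (horizontal distance between rod_tip and beaker below 0.045 m and z of rod_tip in the frame of beaker below 0.018 m and contact force between the fingers and rod above 0.5 N and x of rod_tip in the frame of beaker below -0.007 m and y of rod_tip in the frame of beaker between -0.007 and 0.007 m).
2. turn 1: it passes a flank (horizontal distance between rod_tip and beaker below 0.045 m and z of rod_tip in the frame of beaker below 0.018 m and contact force between the fingers and rod above 0.5 N and (y of rod_tip in the frame of beaker below -0.007 m or y of rod_tip in the frame of beaker above 0.007 m) and x of rod_tip in the frame of beaker between -0.007 and 0.007 m).
3. turn 1: it passes the window side (horizontal distance between rod_tip and beaker below 0.045 m and z of rod_tip in the frame of beaker below 0.018 m and contact force between the fingers and rod above 0.5 N and x of rod_tip in the frame of beaker above 0.007 m and y of rod_tip in the frame of beaker between -0.007 and 0.007 m).
4. turn 1: it comes round by a flank (all of step 2).
5. turn 1: it is back on the side away from the window (all of step 1).
6. turn 2: it passes a flank (all of step 4).
7. turn 2: it passes the window side (all of step 3).
8. turn 2: it comes round by a flank, and beads have been shifted (all of step 6 and distance of any of bead_0, bead_1, bead_2, bead_3 from where it was at the start of the episode above 0.008 m and distance of any of bead_4, bead_5, bead_6 from where it was at the start of the episode above 0.008 m).
9. the rod is let go in the beaker (contact force between the fingers and rod below 0.1 N and horizontal distance between rod_tip and beaker below 0.045 m and linear speed of rod below 0.05 m/s), for 0.2 s.
10. the shutter is held half open by its tab (value of joint shutter between 0.024 and 0.036 m and contact force between the fingers and shutter_tab above 2 N), for 0.5 s.
At the end, for the whole second after the job is handed in: The gripper's fingers hold the shutter's tab (more than 2 N) with the shutter still and within 6 mm of half open (24 to 36 mm of 60), the rod let go with its lower end inside the beaker and not propping the shutter, all seven beads in the beaker (all of step 10 and velocity of joint shutter between -0.01 and 0.01 m/s and contact force between rod and shutter_tab below 0.5 N and contact force between the fingers and rod below 0.5 N and horizontal distance between each of rod_tip, bead_0, bead_1, bead_2, bead_3, bead_4, bead_5, bead_6 and beaker below 0.045 m and z of each of rod_tip, bead_0, bead_1, bead_2, bead_3, bead_4, bead_5, bead_6 in the frame of beaker below 0.07 m); the arm keeps its last pose, push and grip.
It fails at once if the flask or the stopwatch is shifted more than 30 mm (distance of any of flask, stopwatch from where it was at the start of the episode above 0.03 m).
It also fails if it takes over 69 s, if anything falls off the work surface, if the arm or the gripper's body presses on something with over 40 N, if the wrist force passes 120 N, or if a joint passes its speed limit or range.

## Working session

There is one attempt and no reset: what is moved stays moved. The work goes in short steps, Python scripts to look and compute and a shell command to move; the robot and the scene stay as the last step left them, time stands still between calls to the robot, and variables do not carry over. Pictures are saved under pics/ and viewed, at most 11 in all, crops included, and the job is handed in when it is done.

```bash
mkdir -p pics; cat > h.py <<'E'
import numpy as np, cv2
from scipy.spatial.transform import Rotation as Ro
from workcell import sense, vision, env
def ray(c,p):
    f=c["image"].shape[0]/2/np.tan(np.radians(c["fov_y"])/2)
    R=np.array(c["R"]);t=np.array(c["t"])
    u=np.array([(p[1]*640-c["cx"])/f,(p[0]*480-c["cy"])/f])
    return -R.T@t,u,R
def onz(c,p,z,fish=False):
    o,u,R=ray(c,p)
    if fish:
        r=np.linalg.norm(u); d=np.array([*(u/r*np.sin(r)),np.cos(r)])
    else: d=np.array([*u,1])
    d=R.T@d
    return o+d*(z-o[2])/d[2]
def proj(c,X):
    f=240/np.tan(np.radians(c["fov_y"])/2); q=np.array(c["R"])@np.array(X)+np.array(c["t"])
    return np.array([c["cx"]+f*q[0]/q[2],c["cy"]+f*q[1]/q[2]])
def save(c,n): cv2.imwrite("pics/"+n,c["image"][:,:,::-1])
E
python3 - <<'E'
from h import *
s=sense();print(s["t"],s["tool_pos"],s["tcp_rot"],env.grip_depth)
for n in("top","side"):
    c=vision.read_camera(n);save(c,n+"0.png")
    o,_,R=ray(c,[.5,.5]);print(n,o,R[2],c["fov_y"])
    for k in("viewer","shutter_tab","beaker","rod_stand","rod","rod_top","flask","stopwatch"):
        for d in vision.spot_point(n,k)[:1]:
            p=d["point"];z={"shutter_tab":.148,"beaker":.01,"rod":.11,"rod_top":.21}.get(k,0)
            print(k,round(d["conf"],2),np.round([p[1]*640,p[0]*480],0),np.round(onz(c,p,z),3))
E
```

```text
0.0 [0.13374947 0.507269   0.23053196] [-4.03806291e-01 -3.11535208e+00  2.44643859e-03] 0.0187
top [0.27804052 0.0037897  1.35107037] [ 0.20907865 -0.0117466  -0.97782828] 48.75711902599513
viewer 0.64 [304. 221.] [0.624 0.029 0.   ]
shutter_tab 0.63 [292. 224.] [0.58  0.053 0.148]
beaker 0.57 [335. 258.] [ 0.519 -0.045  0.01 ]
rod_stand 0.72 [454. 262.] [ 0.49  -0.351  0.   ]
rod 0.48 [464. 259.] [ 0.478 -0.346  0.11 ]
rod_top 0.5 [477. 252.] [ 0.475 -0.35   0.21 ]
flask 0.79 [185. 295.] [0.45  0.343 0.   ]
stopwatch 0.81 [394. 296.] [ 0.413 -0.188  0.   ]
side [ 0.15358503 -0.79821114  0.583334  ] [ 0.36795803  0.81845088 -0.44129927] 54.92938399542101
viewer 0.56 [359. 293.] [0.627 0.026 0.   ]
shutter_tab 0.91 [335. 235.] [0.58  0.061 0.148]
rod_stand 0.58 [388. 422.] [ 0.481 -0.343  0.   ]
rod 0.82 [393. 368.] [ 0.482 -0.341  0.11 ]
rod_top 0.84 [399. 315.] [ 0.481 -0.346  0.21 ]
flask 0.93 [257. 251.] [0.473 0.342 0.   ]
stopwatch 0.95 [309. 377.] [ 0.404 -0.194  0.   ]
```

View pics/top0.png

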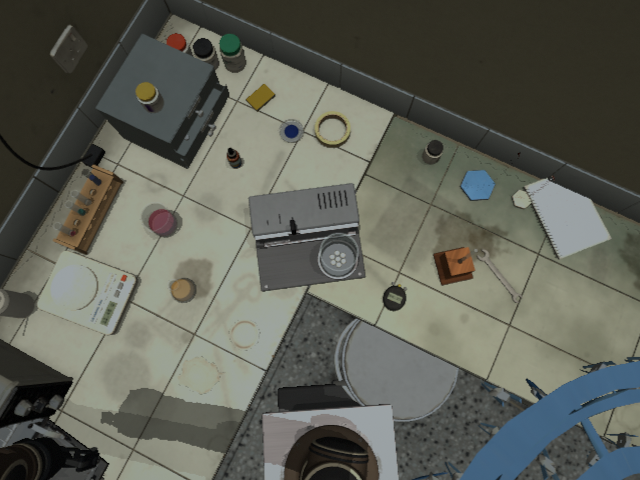

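View pics/side0.png

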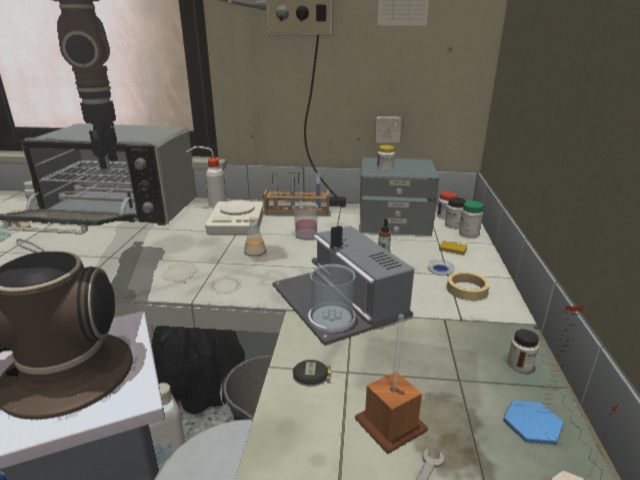

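The top view shows the viewer around (305,237), the beaker at (338,257) and the stand with the rod at (458,262). The flask is at (182,290) and the stopwatch at (394,298). The side view agrees with this: tab (336,237), rod top (401,317). Next I'll get the yaw from the masks and corners.

```bash
python3 - <<'E'
from h import *
from scipy.optimize import least_squares
T=vision.read_camera("top");S=vision.read_camera("side")
obs=[]
for n,c in(("top",T),("side",S)):
    for k,X in(("viewer",(0,0,0)),("shutter_tab",(-.045,.03,.148)),("beaker",(-.111,-.07,.01))):
        for d in vision.spot_point(n,k)[:1]:
            p=d["point"];obs.append((c,X,np.array([p[1]*640,p[0]*480]),1. if k!="viewer" else .5))
for X,uv in(((-.165,.13,.01),(262,289)),((-.165,-.13,.01),(365,278)),((.055,.13,.12),(249,195)),((.055,-.13,.12),(356,184))):
    obs.append((T,X,np.array(uv),1))
def W(q,X):
    c,s=np.cos(q[2]),np.sin(q[2]);return np.array([q[0]+c*X[0]-s*X[1],q[1]+s*X[0]+c*X[1],X[2]])
r=least_squares(lambda q:np.concatenate([w*(proj(c,W(q,X))-uv) for c,X,uv,w in obs]),[.62,.03,0],loss="soft_l1")
q=r.x;print("viewer",q,np.round(r.fun.reshape(-1,2),1).tolist())
print("tab",W(q,(-.045,.03,.148)),"beaker",W(q,(-.111,-.07,.01)))
a=vision.spot_point("top","rod_top")[0]["point"];b=vision.spot_point("side","rod_top")[0]["point"]
print("rodtop",onz(T,a,.21),onz(S,b,.21))
for n,c in(("top",T),("side",S)):
    m=vision.regions_of(n,"rod_stand")[0]["mask"];print(n,m.sum(),np.argwhere(m).mean(0))
E
```

```text
viewer [0.6204807  0.02405485 0.04441233] [[0.5, 0.8], [0.9, -1.1], [2.1, 2.1], [-1.1, 0.4], [0.4, 2.3], [-0.3, 0.7], [-1.8, 0.2], [-0.5, -0.7], [-1.0, -1.3]]
tab [0.57419314 0.05202737 0.148     ] beaker [ 0.512698   -0.05080428  0.01      ]
rodtop [ 0.44918567 -0.29076071  0.21      ] [ 0.48001108 -0.35116203  0.21      ]
top 1106 [265.28300181 454.09403255]
side 452 [352.4579646  397.28761062]
```

```bash
cat >> h.py <<'E'
def go(x,y,z,head,tiltdeg=0):
    """print shift (mm) and turn (deg) in tool axes; head = heading of tool y (rad)"""
    s=sense();R=Ro.from_rotvec(s["tcp_rot"]);ty=np.array([np.cos(head),np.sin(head),0]);tz=np.array([0,0,-1.])
    G=Ro.from_matrix(np.array([np.cross(ty,tz),ty,tz]).T)
    print("t",s["t"],"pos",np.round(s["tool_pos"],4),"shift",np.round(R.inv().apply(np.array([x,y,z])-s["tool_pos"])*1000,1),"turn",np.round(np.degrees((R.inv()*G).as_rotvec()),1),"F",np.round(s["wrist_force"],1),"w",s["grip_width"],s["gripper_force"])
E
python3 -m crank '[[1,[-551,-739,-40],[0,0,73]],[1,[-551,-739,-40],[0,0,73]],[1,[-551,-739,-40],[0,0,73]],[1,[-551,-739,-40],[0,0,73]],[1,[-551,-739,-40],[0,0,73]]]' 60
python3 -c "
from h import *
go(.478,-.348,.27,.044)"
```

```text
t: 2.12
tool_pos: [0.2507, 0.2163, 0.2451]
tcp_rot: [1.774, 2.592, 0.002]
wrist_force: [1.9, 0.7, -0.4]
grip_width: 0.0855
gripper_force: 0.0
t 2.125 pos [0.2507 0.2163 0.2451] shift [-608.3    7.6  -25. ] turn [ 0.1 -0.  18.7] F [ 1.9  0.7 -0.4] w 0.08549030485575375 0.0
```

```bash
python3 -m crank '[[1,[-608,8,-25],[0,0,18.7]],[1,[-608,8,-25],[0,0,18.7]],[1,[-608,8,-25],[0,0,18.7]],[1,[-608,8,-25],[0,0,18.7]],[1,[-608,8,-25],[0,0,18.7]]]' >/dev/null
python3 -c "
from h import *
go(.478,-.348,.27,.044)"
```

```text
t 2.75 pos [ 0.3691 -0.0732  0.2582] shift [-279.8   95.5  -11.7] turn [0.1 0.  0.3] F [1.3 1.3 0.5] w 0.08533909307130488 0.0
```

```bash
python3 -m crank '[[1,[-280,95,-12],[0,0,0]],[1,[-280,95,-12],[0,0,0]],[1,[-280,95,-12],[0,0,0]],[1,[-280,95,-12],[0,0,0]],[1,[-280,95,-12],[0,0,0]]]' >/dev/null
python3 -m crank '[[1,[0,0,0],[0,0,0]],[1,[0,0,0],[0,0,0]]]' >/dev/null
python3 - <<'E'
from h import *
go(.478,-.348,.27,.044)
c=vision.read_camera("wrist");save(c,"w1.png");print(c["fov_y"])
for k,z in(("rod_top",.21),("rod_stand",0),("rod_tip",.01)):
    for d in vision.spot_point("wrist",k)[:1]: print(k,d["conf"],d["point"],onz(c,d["point"],z,True))
c=vision.read_camera("side")
for k,z in(("rod_top",.21),("rod",.11)):
    for d in vision.spot_point("side",k)[:1]: print(k,d["conf"],onz(c,d["point"],z))
E
```

```text
t 3.625 pos [ 0.4772 -0.3456  0.2694] shift [-2.5  0.7 -0.6] turn [-0.  -0.   0.3] F [ 0.5 -0.3 -0.6] w 0.08557190488919203 0.0
65.70646984690485
rod_top 0.62 [0.556, 0.512] [ 0.48159234 -0.34864729  0.21      ]
rod_stand 0.7 [0.3998, 0.5053] [ 0.48070408 -0.34873362  0.        ]
rod 0.7 [ 0.48312949 -0.34624529  0.11      ]
```

View pics/w1.png

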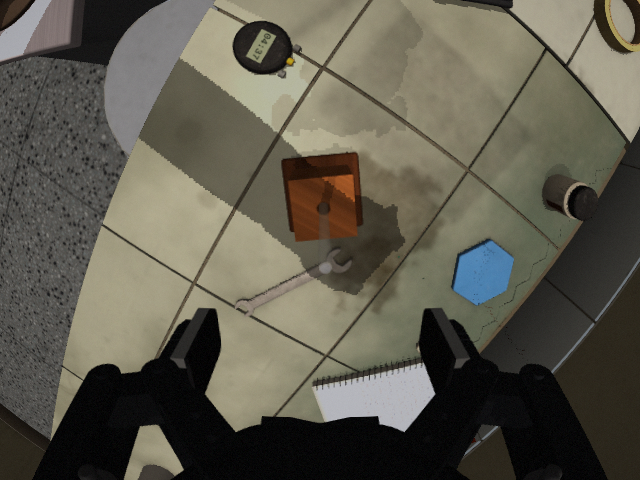

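```bash
python3 -m crank '[[1,[-3,4,40],[0,0,0]],[1,[-3,4,80],[0,0,0]],[1,[-3,4,120],[0,0,0]],[0.5,[-3,4,121],[0,0,0]],[0,[-3,4,121],[0,0,0]]]' 60 >/dev/null
python3 -m crank '[[0,[0,0,0],[0,0,0]],[0,[0,0,0],[0,0,0]],[0,[0,0,0],[0,0,0]],[0,[0,0,0],[0,0,0]],[0,[0,0,0],[0,0,0]]]'
python3 -m crank '[[0,[0,0,-40],[0,0,0]],[0,[0,0,-80],[0,0,0]],[0,[0,0,-120],[0,0,0]],[0,[0,0,-160],[0,0,0]],[0,[0,0,-160],[0,0,0]]]'
python3 - <<'E'
from h import *
c=vision.read_camera("side");save(c,"s1.png")
s=sense();print(s["tool_pos"],s["wrist_force"])
for k in("rod_top","rod_tip","rod"):
    for d in vision.spot_point("side",k)[:1]: print(k,d["conf"],d["point"][1]*640,d["point"][0]*480)
for z in (.044,-.156): print(proj(c,np.array(s["tool_pos"])+[0,0,.0187+z]))
go(.45,-.04,.31,.044)
E
```

```text
t: 5.22
tool_pos: [0.4813, -0.3491, 0.1501]
tcp_rot: [2.166, 2.274, -0.002]
wrist_force: [-3.1, 0.6, 4.9]
grip_width: 0.0072
gripper_force: 58.5
t: 5.85
tool_pos: [0.4825, -0.3494, 0.3126]
tcp_rot: [2.162, 2.271, 0.001]
wrist_force: [1.0, -0.9, -0.8]
grip_width: 0.0072
gripper_force: 58.9
[ 0.48220611 -0.3491537   0.31035207] [ 0.07564714 -0.78258821 -1.31940184]
rod_tip 0.66 397.312 339.12
rod 0.61 405.824 277.68
[411.37881155 208.25357527]
[399.08505677 337.4038787 ]
t 6.05 pos [ 0.4813 -0.3485  0.3073] shift [309.7 -16.1  -2.2] turn [-0.1 -0.1  0.3] F [-0.4 -0.  -1. ] w 0.007627438825722721 58.857638239860535
```

View pics/s1.png

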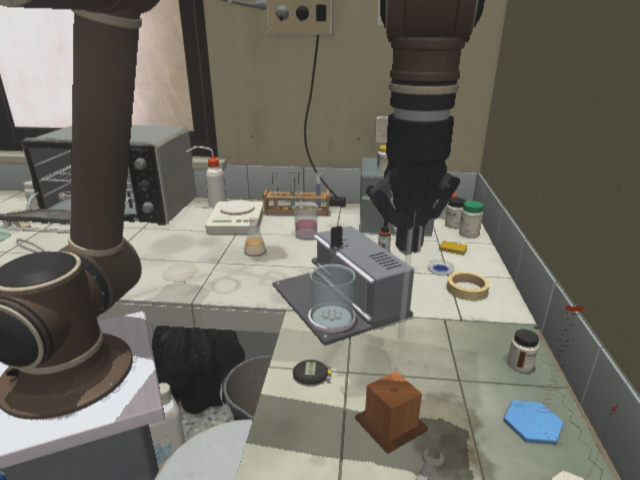

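The side view shows the rod hanging straight down, with its tip at (398,339), clear of the stand. I'll carry it to above the near side of the beaker.

```bash
python3 -m crank '[[0,[60,0,0],[0,0,0]],[0,[120,0,0],[0,0,0]],[0,[180,0,0],[0,0,0]],[0,[240,0,0],[0,0,0]],[0,[290,1,0],[0,0,0]]]' >/dev/null
python3 -m crank '[[0,[7,0,0],[0,0,0]],[0,[7,0,0],[0,0,0]],[0,[7,0,0],[0,0,0]]]'
python3 - <<'E'
from h import *
go(.4817,-.0522,.31,.044)
for n in("top","side","wrist"):
    c=vision.read_camera(n);save(c,n+"2.png")
    for k in("beaker","rod_tip","rod","shutter_tab","bead_0"):
        for d in vision.spot_point(n,k)[:(7 if k=="bead_0" else 1)]:
            z={"shutter_tab":.148,"beaker":.01,"rod":.27,"rod_tip":.17,"bead_0":.021}[k]
            print(n,k,round(d["conf"],2),np.round(np.array(d["point"])[::-1]*[640,480]),np.round(onz(c,d["point"],z,n=="wrist"),4))
E
```

```text
t: 7.05
tool_pos: [0.468, -0.0529, 0.3081]
tcp_rot: [-2.167, -2.274, 0.001]
wrist_force: [0.8, -0.4, -0.4]
grip_width: 0.0073
gripper_force: 58.8
t 7.05 pos [ 0.468  -0.0529  0.3081] shift [ 0.1 13.7 -1.9] turn [-0.1  0.   0.2] F [ 0.8 -0.4 -0.4] w 0.007311953834725353 58.798261284828186
top shutter_tab 0.85 [290. 227.] [0.5745 0.0586 0.148 ]
top bead_0 0.59 [451. 264.] [ 0.4817 -0.3391  0.021 ]
side rod_tip 0.71 [307. 258.] [ 0.4585 -0.0591  0.17  ]
side rod 0.69 [310. 205.] [ 0.4757 -0.0359  0.27  ]
side shutter_tab 0.91 [334. 237.] [0.572  0.0537 0.148 ]
side bead_0 0.5 [308. 156.] [0.9793 1.1742 0.021 ]
wrist beaker 0.83 [361. 185.] [ 0.517  -0.0505  0.01  ]
wrist rod_tip 0.63 [317. 220.] [ 0.4655 -0.0506  0.17  ]
wrist rod 0.89 [320. 266.] [ 0.4676 -0.0457  0.27  ]
wrist shutter_tab 0.83 [455. 105.] [0.5753 0.0499 0.148 ]
wrist bead_0 0.7 [349. 189.] [ 0.5025 -0.0541  0.021 ]
wrist bead_0 0.64 [368. 173.] [ 0.5227 -0.0342  0.021 ]
wrist bead_0 0.57 [368. 200.] [ 0.5263 -0.0669  0.021 ]
wrist bead_0 0.56 [373. 188.] [ 0.5309 -0.0512  0.021 ]
wrist bead_0 0.54 [354. 198.] [ 0.5091 -0.0654  0.021 ]
wrist bead_0 0.48 [355. 178.] [ 0.508  -0.0405  0.021 ]
wrist bead_0 0.43 [360. 186.] [ 0.5147 -0.0495  0.021 ]
```

View pics/wrist2.png

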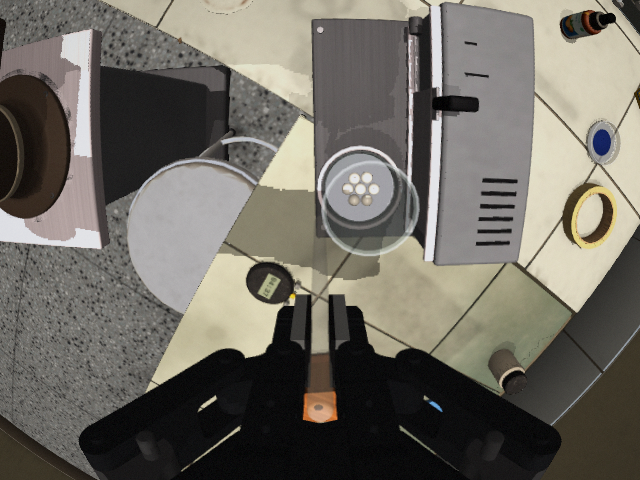

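View pics/side2.png

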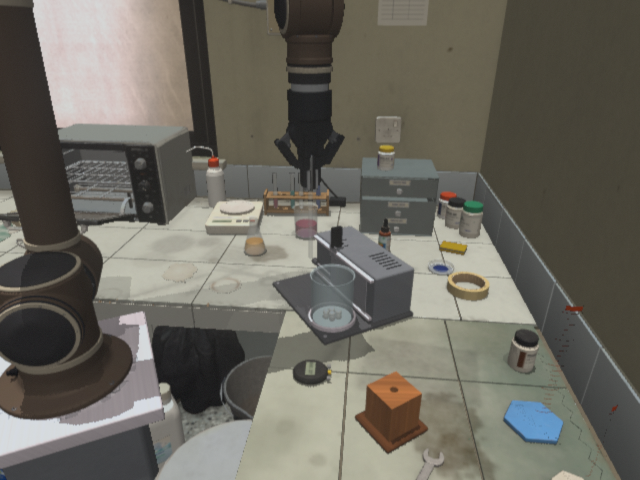

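The wrist view shows the beads centred at (361,186) and the rod pointing down, and the side view shows its tip at (310,258). I'll lower the rod on the near side of the beaker, stopping just above the beads.

```bash
python3 -m crank '[[0,[1,18,0],[0,0,0]],[0,[1,18,0],[0,0,0]],[0,[1,18,40],[0,0,0]],[0,[1,18,85],[0,0,0]],[0,[1,18,133],[0,0,0]]]' 
python3 -m crank '[[0,[0,0,0],[0,0,0]],[0,[0,0,0],[0,0,0]],[0,[0,0,0],[0,0,0]]]'
python3 - <<'E'
from h import *
go(.486,-.0524,.158,.044)
ims=[]
for n in("top","side","wrist"):
    c=vision.read_camera(n);ims.append(c)
    for k in("rod_tip","beaker","bead_0"):
        L=vision.spot_point(n,k)[:(7 if k=="bead_0" else 1)]
        for d in L:
            z={"beaker":.01,"rod_tip":.035,"bead_0":.021}[k]
            print(n,k,round(d["conf"],2),np.round(np.array(d["point"])[::-1]*[640,480]),np.round(onz(c,d["point"],z,n=="wrist"),4))
f=lambda i,x,y:cv2.resize(i["image"][y:y+120,x:x+120,::-1],(390,390),interpolation=cv2.INTER_CUBIC)
p=f(ims[1],270,240);w=f(ims[2],260,100)
cv2.imwrite("pics/c3.png",np.hstack([p,w]))
E
```

```text
t: 8.57
tool_pos: [0.4863, -0.0501, 0.1745]
tcp_rot: [2.166, 2.275, 0.001]
wrist_force: [0.2, 0.0, -0.4]
grip_width: 0.0075
gripper_force: 58.9
t: 8.95
tool_pos: [0.4875, -0.0503, 0.1782]
tcp_rot: [2.164, 2.273, 0.004]
wrist_force: [0.6, 0.1, -0.1]
grip_width: 0.0073
gripper_force: 58.8
t 8.95 pos [ 0.4875 -0.0503  0.1782] shift [-2.  -1.6 20.2] turn [0.2 0.  0.3] F [ 0.6  0.1 -0.1] w 0.007254084438668131 58.755725026130676
side beaker 0.58 [321. 221.] [0.7182 0.4481 0.01  ]
side bead_0 0.5 [337. 238.] [0.6991 0.2908 0.021 ]
wrist rod_tip 0.87 [317. 221.] [ 0.4834 -0.05    0.035 ]
wrist bead_0 0.75 [365. 237.] [ 0.5252 -0.0659  0.021 ]
wrist bead_0 0.66 [354. 220.] [ 0.5143 -0.0515  0.021 ]
wrist bead_0 0.55 [346. 208.] [ 0.507  -0.0418  0.021 ]
wrist bead_0 0.54 [511. 100.] [0.6432 0.0634 0.021 ]
wrist bead_0 0.5 [337. 223.] [ 0.5006 -0.0546  0.021 ]
wrist bead_0 0.5 [346. 237.] [ 0.5084 -0.0667  0.021 ]
wrist bead_0 0.45 [374. 220.] [ 0.5308 -0.0505  0.021 ]
```

View pics/c3.png

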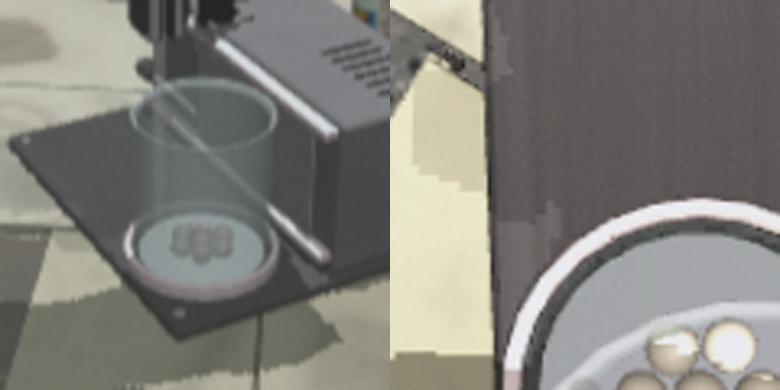

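The crop shows the rod inside the beaker by the near wall with its end just above the beads. I'll lower it and do turn 1.

```bash
python3 -m crank '[[0,[-2,0,6],[0,0,0]],[0,[-2,0,12],[0,0,0]],[0,[-2,0,18],[0,0,0]],[0,[-2,0,18],[0,0,0]]]' | grep -E "pos|wrist|t:"
python3 -m crank '[[0,[12,2.5,0],[0,0,0]],[0,[22,9,0],[0,0,0]],[0,[28.5,19,0],[0,0,0]],[0,[31,31,0],[0,0,0]]]' | grep -E "pos|wrist|t:"
python3 -m crank '[[0,[-2.5,12,0],[0,0,0]],[0,[-9,22,0],[0,0,0]],[0,[-19,28.5,0],[0,0,0]],[0,[-31,31,0],[0,0,0]]]' | grep -E "pos|wrist|t:"
python3 -m crank '[[0,[-12,-2.5,0],[0,0,0]],[0,[-22,-9,0],[0,0,0]],[0,[-28.5,-19,0],[0,0,0]],[0,[-31,-31,0],[0,0,0]]]' | grep -E "pos|wrist|t:"
python3 -m crank '[[0,[2.5,-12,0],[0,0,0]],[0,[9,-22,0],[0,0,0]],[0,[19,-28.5,0],[0,0,0]],[0,[31,-31,0],[0,0,0]]]' | grep -E "pos|wrist|t:"
python3 - <<'E'
from h import *
go(.487,-.0524,.158,.044)
c=vision.read_camera("wrist")
for k in("rod_tip","bead_0"):
  for d in vision.spot_point("wrist",k)[:(8 if k=="bead_0" else 1)]: print(k,round(d["conf"],2),np.round(onz(c,d["point"],.02,True),4))
E
```

```text
t: 10.05
tool_pos: [0.4856, -0.0521, 0.1569]
tcp_rot: [-2.166, -2.274, 0.001]
wrist_force: [-0.3, -0.0, 0.1]
t: 10.55
tool_pos: [0.5164, -0.0189, 0.1578]
tcp_rot: [2.165, 2.276, 0.0]
wrist_force: [-0.6, 0.1, -0.7]
t: 11.05
tool_pos: [0.5483, -0.0502, 0.1575]
tcp_rot: [-2.167, -2.275, 0.001]
wrist_force: [0.2, -0.0, -0.1]
t: 11.55
tool_pos: [0.5175, -0.082, 0.1577]
tcp_rot: [-2.167, -2.275, -0.0]
wrist_force: [0.2, -0.5, -1.6]
t: 12.05
tool_pos: [0.4856, -0.0512, 0.1579]
tcp_rot: [2.166, 2.275, 0.001]
wrist_force: [0.9, 0.4, -0.4]
t 12.05 pos [ 0.4856 -0.0512  0.1579] shift [-1.3  1.3 -0.1] turn [ 0.  -0.   0.3] F [ 0.9  0.4 -0.4] w 0.007214222180476692 58.75468969345093
rod_tip 0.72 [ 0.4852 -0.0484  0.02  ]
bead_0 0.76 [ 0.5142 -0.0522  0.02  ]
bead_0 0.74 [ 0.4991 -0.0544  0.02  ]
bead_0 0.71 [ 0.5219 -0.0359  0.02  ]
bead_0 0.69 [ 0.5068 -0.0408  0.02  ]
bead_0 0.6 [ 0.5309 -0.0508  0.02  ]
bead_0 0.6 [ 0.525  -0.0643  0.02  ]
bead_0 0.48 [ 0.5107 -0.0673  0.02  ]
```

```bash
python3 -m crank '[[0,[11,4,0],[0,0,0]],[0,[19,12,0],[0,0,0]],[0,[23,21.5,0],[0,0,0]],[0,[23,31,0],[0,0,0]]]' | grep -E "pos|wrist|t:"
python3 -m crank '[[0,[-2,9,0],[0,0,0]],[0,[-7,16,0],[0,0,0]],[0,[-14,21,0],[0,0,0]],[0,[-23,23,0],[0,0,0]]]' | grep -E "pos|wrist|t:"
python3 -m crank '[[0,[-9,-2,0],[0,0,0]],[0,[-16,-7,0],[0,0,0]],[0,[-21,-14,0],[0,0,0]],[0,[-23,-23,0],[0,0,0]]]' | grep -E "pos|wrist|t:"
python3 -m crank '[[0,[2,-9,0],[0,0,0]],[0,[7,-16,0],[0,0,0]],[0,[14,-21,0],[0,0,0]],[0,[23,-23,0],[0,0,0]]]' | grep -E "pos|wrist|t:"
python3 - <<'E'
from h import *
go(.495,-.0524,.158,.044)
c=vision.read_camera("wrist")
for k in("rod_tip","bead_0"):
  for d in vision.spot_point("wrist",k)[:(8 if k=="bead_0" else 1)]: print(k,round(d["conf"],2),np.round(onz(c,d["point"],.02,True),4))
E
```

```text
t: 12.7
tool_pos: [0.5168, -0.0273, 0.1575]
tcp_rot: [-2.165, -2.276, 0.0]
wrist_force: [0.2, -0.1, -0.1]
t: 13.2
tool_pos: [0.5402, -0.0502, 0.1576]
tcp_rot: [-2.166, -2.275, 0.0]
wrist_force: [-0.9, 0.4, -0.9]
t: 13.7
tool_pos: [0.5174, -0.074, 0.1577]
tcp_rot: [-2.167, -2.275, 0.0]
wrist_force: [-0.3, 0.5, -0.6]
t: 14.2
tool_pos: [0.4937, -0.0511, 0.1578]
tcp_rot: [2.166, 2.275, 0.0]
wrist_force: [0.7, 0.2, -0.9]
t 14.2 pos [ 0.4937 -0.0511  0.1578] shift [-1.4  1.2 -0.2] turn [ 0.  -0.   0.3] F [ 0.7  0.2 -0.9] w 0.007522974165623836 58.7936407327652
rod_tip 0.69 [ 0.4922 -0.0473  0.02  ]
bead_0 0.8 [ 0.5135 -0.0503  0.02  ]
bead_0 0.68 [ 0.5298 -0.084   0.02  ]
bead_0 0.65 [ 0.4929 -0.0498  0.02  ]
bead_0 0.61 [ 0.5139 -0.0842  0.02  ]
bead_0 0.49 [ 0.4834 -0.0607  0.02  ]
bead_0 0.48 [ 0.5237 -0.0399  0.02  ]
bead_0 0.45 [ 0.4934 -0.0405  0.02  ]
```

```bash
python3 -m crank '[[0,[9,2,0],[0,0,0]],[0,[16,7,0],[0,0,0]],[0,[21,14,0],[0,0,0]],[0,[23,23,0],[0,0,0]]]' | grep -E "pos|wrist|t:"
python3 -m crank '[[0,[-2,9,0],[0,0,0]],[0,[-7,16,0],[0,0,0]],[0,[-14,21,0],[0,0,0]],[0,[-23,23,0],[0,0,0]]]' | grep -E "pos|wrist|t:"
python3 -m crank '[[0,[-9,-2,0],[0,0,0]],[0,[-16,-7,0],[0,0,0]],[0,[-21,-14,0],[0,0,0]],[0,[-23,-23,0],[0,0,0]]]' | grep -E "pos|wrist|t:"
python3 -m crank '[[0,[2,-9,0],[0,0,0]],[0,[7,-16,0],[0,0,0]],[0,[14,-21,0],[0,0,0]],[0,[23,-23,0],[0,0,0]]]' | grep -E "pos|wrist|t:"
python3 - <<'E'
from h import *
go(.495,-.0524,.158,.044)
c=vision.read_camera("wrist")
for k in("rod_tip","bead_0"):
  for d in vision.spot_point("wrist",k)[:(8 if k=="bead_0" else 1)]: print(k,round(d["conf"],2),np.round(onz(c,d["point"],.02,True),4))
E
```

```text
t: 14.85
tool_pos: [0.5164, -0.0269, 0.1577]
tcp_rot: [-2.165, -2.275, -0.001]
wrist_force: [0.1, 0.8, -1.1]
t: 15.35
tool_pos: [0.54, -0.0502, 0.1574]
tcp_rot: [-2.166, -2.275, 0.001]
wrist_force: [-0.2, 0.5, -0.0]
t: 15.85
tool_pos: [0.5173, -0.0733, 0.1577]
tcp_rot: [-2.165, -2.274, -0.002]
wrist_force: [-0.4, 4.6, -0.8]
t: 16.35
tool_pos: [0.4937, -0.0513, 0.1578]
tcp_rot: [2.166, 2.275, -0.0]
wrist_force: [0.5, -0.6, -1.4]
t 16.35 pos [ 0.4937 -0.0513  0.1578] shift [-1.1  1.2 -0.2] turn [0.  0.  0.3] F [ 0.5 -0.6 -1.4] w 0.007546450554324222 58.887686133384705
rod_tip 0.7 [ 0.492  -0.0425  0.02  ]
bead_0 0.76 [ 0.5107 -0.053   0.02  ]
bead_0 0.73 [ 0.5102 -0.0868  0.02  ]
bead_0 0.54 [ 0.5241 -0.0863  0.02  ]
bead_0 0.54 [ 0.5506 -0.0401  0.02  ]
bead_0 0.47 [ 0.5145 -0.0718  0.02  ]
```

Three turns are done and the beads have shifted. Next I'll go to the +y flank, tilt the rod towards -y (away from the tab), then let go.

```bash
python3 -m crank '[[0,[9,2,0],[0,0,0]],[0,[16,7,0],[0,0,0]],[0,[21,14,0],[0,0,0]],[0,[24,23,0],[0,0,0]]]' | grep -E "pos|wrist|t:"
python3 -m crank '[[0,[-24,0,0],[0,10,0]],[0,[-48,0,5],[0,20,0]],[0,[-70,0,15],[0,30,0]],[0,[-70,0,15],[0,30,0]],[0,[-70,0,15],[0,30,0]]]'
python3 - <<'E'
from h import *
c=vision.read_camera("side");save(c,"s4.png")
cv2.imwrite("pics/s4c.png",cv2.resize(c["image"][130:350,220:440,::-1],(600,600),interpolation=cv2.INTER_CUBIC))
E
```

```text
t: 17.0
tool_pos: [0.5163, -0.0268, 0.1577]
tcp_rot: [2.166, 2.275, -0.002]
wrist_force: [-0.3, -4.3, 0.4]
t: 17.62
tool_pos: [0.5198, -0.097, 0.1419]
tcp_rot: [-1.875, -1.966, -0.503]
wrist_force: [0.3, -0.8, -0.1]
grip_width: 0.0076
gripper_force: 58.9
```

View pics/s4c.png

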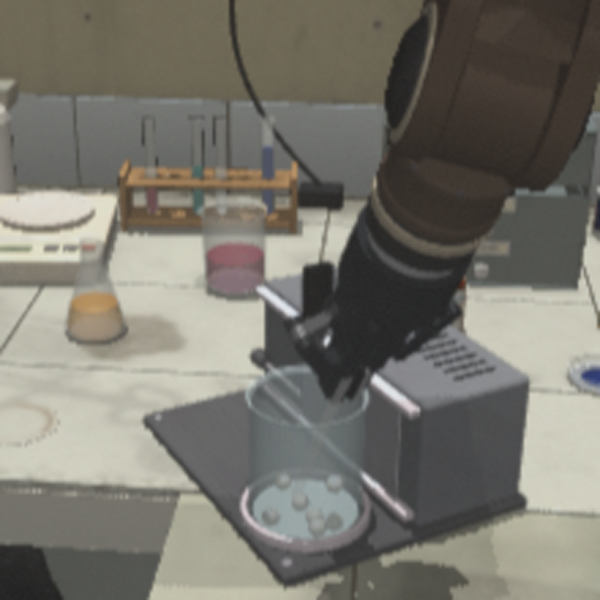

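The crop shows the beads spread but all in the beaker, and the gripper tilted over the -y side of the rim. I'll release and withdraw along the tool axis.

```bash
python3 -m crank '[[0.5,[0,0,0],[0,0,0]],[0.8,[0,0,0],[0,0,0]],[0.8,[0,0,0],[0,0,0]],[0.8,[0,0,0],[0,0,0]],[0.8,[0,0,0],[0,0,0]]]'
python3 -m crank '[[0.8,[0,0,-20],[0,0,0]],[0.8,[0,0,-50],[0,0,0]],[0.8,[0,0,-90],[0,0,0]],[0.8,[0,0,-130],[0,0,0]],[0.8,[0,0,-150],[0,0,0]]]'
python3 - <<'E'
from h import *
go(.575,.053,.25,.044+np.pi/2)
go(.575,.053,.25,.044-np.pi/2)
print(sense()["joint_pos"])
for n in("side","top"):
  c=vision.read_camera(n)
  for k,z in(("rod",.09),("rod_top",.17),("rod_tip",.02),("shutter_tab",.148)):
    for d in vision.spot_point(n,k)[:1]: print(n,k,round(d["conf"],2),np.round(np.array(d["point"])[::-1]*[640,480]),np.round(onz(c,d["point"],z),4))
  if n=="side": cv2.imwrite("pics/s5c.png",cv2.resize(c["image"][130:350,220:440,::-1],(600,600),interpolation=cv2.INTER_CUBIC))
E
```

```text
t: 18.3
tool_pos: [0.5192, -0.0965, 0.1428]
tcp_rot: [-1.874, -1.969, -0.502]
wrist_force: [-0.5, -0.3, -0.6]
grip_width: 0.0683
gripper_force: 0.0
t: 18.92
tool_pos: [0.5232, -0.1726, 0.2743]
tcp_rot: [-1.876, -1.97, -0.503]
wrist_force: [1.2, -0.1, -1.1]
grip_width: 0.068
gripper_force: 0.0
t 18.925 pos [ 0.5232 -0.1726  0.2743] shift [180.9  62.5 132.4] turn [ 23.5 -23.4 -87.5] F [ 1.2 -0.1 -1.1] w 0.06801618154162703 0.0
t 18.925 pos [ 0.5232 -0.1726  0.2743] shift [180.9  62.5 132.4] turn [-23.4 -23.5  88. ] F [ 1.2 -0.1 -1.1] w 0.06801618154162703 0.0
[-0.54314637  0.40084963  0.31080857  1.79002492  0.42807188  0.91122862]
side rod 0.49 [340. 282.] [ 0.5391 -0.0455  0.09  ]
side rod_top 0.41 [351. 259.] [ 0.5367 -0.0977  0.17  ]
top rod 0.66 [352. 250.] [ 0.5215 -0.0846  0.09  ]
top rod_top 0.58 [377. 244.] [ 0.5157 -0.1382  0.17  ]
top rod_tip 0.5 [327. 258.] [ 0.5183 -0.0239  0.02  ]
top shutter_tab 0.65 [292. 228.] [0.5719 0.0558 0.148 ]
```

View pics/s5c.png

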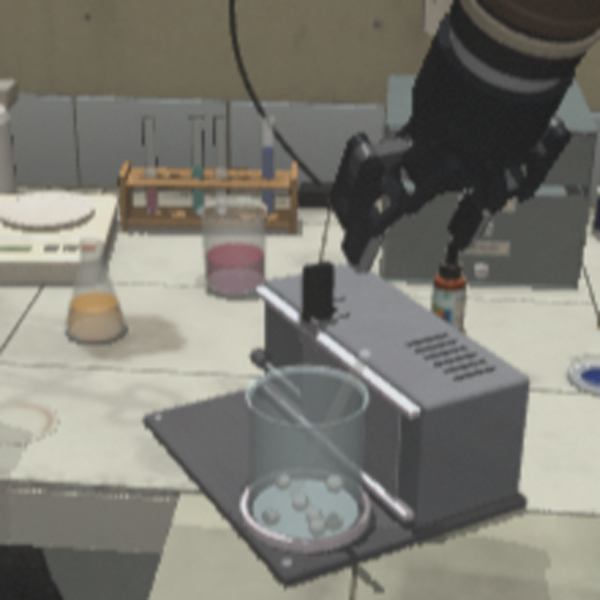

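The crop shows the rod let go and leaning towards -y, with its upper end near (364,353), well away from the tab. Next is the tab.

```bash
python3 -m crank '[[0.8,[181,62,132],[23.5,-23.4,-87.5]],[0.8,[181,62,132],[23.5,-23.4,-87.5]],[0.8,[181,62,132],[23.5,-23.4,-87.5]],[0.8,[181,62,132],[23.5,-23.4,-87.5]],[0.8,[181,62,132],[23.5,-23.4,-87.5]]]' >/dev/null
python3 -c "
from h import *
go(.5735,.054,.25,.044+np.pi/2)"
```

```text
t 20.05 pos [0.5737 0.0575 0.248 ] shift [-1.3 -2.8 -2.7] turn [  9.9 -10.1 -36.6] F [-0.4  0.1 -0.2] w 0.06815507689836586 0.0
```

```bash
python3 -m crank '[[0.8,[-1,-3,-3],[9.9,-10.1,-36.6]],[0.8,[-1,-3,-3],[9.9,-10.1,-36.6]],[0.8,[-1,-3,-3],[9.9,-10.1,-36.6]],[0.8,[-1,-3,-3],[9.9,-10.1,-36.6]],[0.8,[-1,-3,-3],[9.9,-10.1,-36.6]]]' >/dev/null
python3 - <<'E'
from h import *
for n in("wrist","side","top"):
  c=vision.read_camera(n)
  if n=="wrist": save(c,"w6.png")
  for d in vision.spot_point(n,"shutter_tab")[:1]: print(n,round(d["conf"],2),np.round(np.array(d["point"])[::-1]*[640,480]),np.round(onz(c,d["point"],.148,n=="wrist"),4))
go(.5735,.054,.137,.044+np.pi/2)
E
```

```text
wrist 0.72 [317. 238.] [0.5731 0.05   0.148 ]
side 0.61 [335. 236.] [0.5765 0.0546 0.148 ]
t 20.975 pos [0.5735 0.0502 0.2508] shift [ -0.3   3.7 113.8] turn [ 0.1 -0.1 -0.7] F [ 0.4 -0.6 -0.1] w 0.06849851514353356 0.0
```

View pics/w6.png

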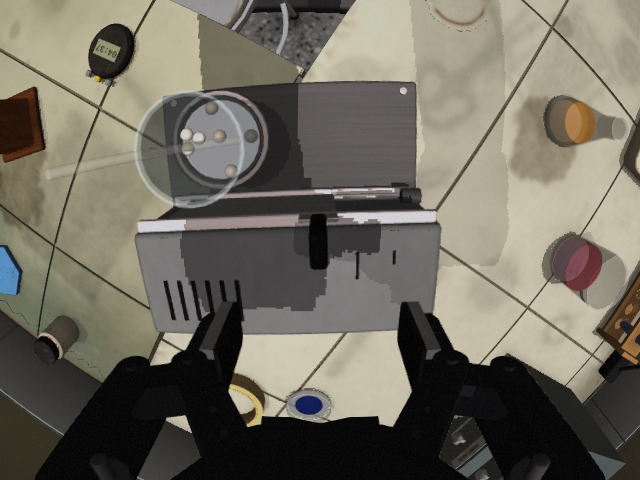

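The wrist view shows the tab centred between the open fingers at (317,240), with the long mark at (357,265). I'll go down and grip.

```bash
python3 -m crank '[[0.8,[0,1,40],[0,0,0]],[0.8,[0,1,80],[0,0,0]],[0.8,[0,1,114],[0,0,0]],[0.8,[0,1,114],[0,0,0]],[0.3,[0,1,114],[0,0,0]]]' 70 | grep -E "pos|wrist"
python3 -m crank '[[0,[0,0,0],[0,0,0]],[0,[0,0,0],[0,0,0]],[0,[0,0,0],[0,0,0]],[0,[0,0,0],[0,0,0]],[0,[0,0,0],[0,0,0]]]'
python3 - <<'E'
from h import *
go(.574,.051,.137,.044+np.pi/2)
E
```

```text
tool_pos: [0.5739, 0.0515, 0.1384]
wrist_force: [-0.5, 0.1, 1.4]
t: 22.22
tool_pos: [0.574, 0.0511, 0.1386]
tcp_rot: [-0.054, 3.139, 0.0]
wrist_force: [0.2, -3.0, 6.1]
grip_width: 0.0114
gripper_force: 68.2
t 22.225 pos [0.574  0.0511 0.1386] shift [-0.  -0.1  1.6] turn [ 0.   0.1 -0.6] F [ 0.2 -3.   6.1] w 0.01142152482212334 68.1677520275116
```

```bash
python3 -m crank '[[0,[0,8,0],[0,0,0]],[0,[0,16,0],[0,0,0]],[0,[0,24,0],[0,0,0]],[0,[0,30,0],[0,0,0]],[0,[0,30,0],[0,0,0]]]' >/dev/null
python3 -m crank '[[0,[0,0,0],[0,0,0]],[0,[0,0,0],[0,0,0]],[0,[0,0,0],[0,0,0]],[0,[0,0,0],[0,0,0]],[0,[0,0,0],[0,0,0]]]'
python3 - <<'E'
from h import *
for n in("side","top"):
  c=vision.read_camera(n)
  for d in vision.spot_point(n,"shutter_tab")[:1]: print(n,round(d["conf"],2),np.round(np.array(d["point"])[::-1]*[640,480]),np.round(onz(c,d["point"],.148),4))
  if n=="side": a=c
w=vision.read_camera("wrist")
cv2.imwrite("pics/f7.png",np.hstack([cv2.resize(a["image"][180:330,270:420,::-1],(400,400),interpolation=cv2.INTER_CUBIC),cv2.resize(w["image"][160:360,220:420,::-1],(400,400),interpolation=cv2.INTER_CUBIC)]))
E
```

```text
t: 23.48
tool_pos: [0.5721, 0.0802, 0.1386]
tcp_rot: [-0.053, 3.141, -0.003]
wrist_force: [-4.1, -7.1, 7.2]
grip_width: 0.0111
gripper_force: 68.9
side 0.96 [329. 230.] [0.5781 0.0906 0.148 ]
```

View pics/f7.png

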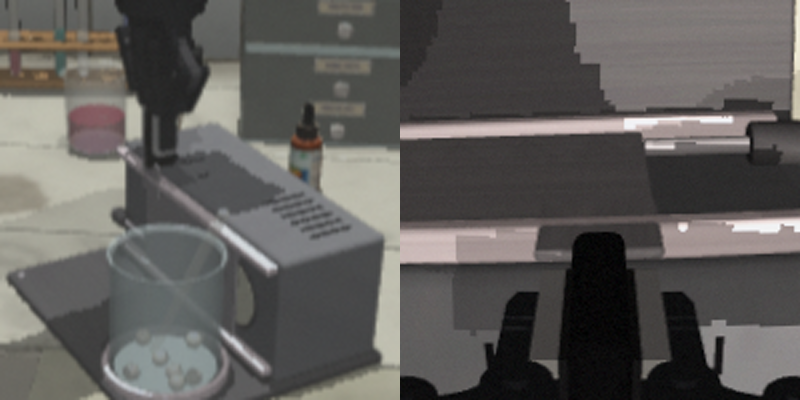

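The crop shows the tab held with the window partly open and the rod leaning clear of the tab. The tab has moved 29 mm, and the 7.1 N reaction matches the half-open spring force.

```bash
python3 -m crank '[[0,[0,0.5,0],[0,0,0]],[0,[0,0.5,0],[0,0,0]],[0,[0,0.5,0],[0,0,0]],[0,[0,0.5,0],[0,0,0]],[0,[0,0.5,0],[0,0,0]]]'; python3 -c "
from workcell import env
print(env.sign_off())"
```

```text
t: 24.35
tool_pos: [0.572, 0.0806, 0.1386]
tcp_rot: [-0.053, 3.141, -0.003]
wrist_force: [-5.2, -7.7, 7.5]
grip_width: 0.011
gripper_force: 68.9
the job is handed in; nothing more can be done
None
```

I handed the job in at about 24 s, though no verdict came back: beads stirred with three full turns, rod leaning in the beaker away from the tab, and the gripper holding the shutter about half open (tab moved about 29–30 mm).

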